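# Lower the presser foot and hold the sewing machine at half speed

### The job

Get the small sewing machine running at half speed: first lower its presser foot by swinging the lifter lever on the end of the head all the way down, and only then press the speed pedal about half way down, never flooring it. Your program finishes while still holding the pedal steadily at half travel, with the lever left down; leave the iron, trivet, button dish and sewing case where they are.

Things in the scene. Friction and masses are not known exactly. Their poses are not given: they have to be found in the camera images.
- machine: White sewing machine, fixed, mid-shelf. Origin: centre of underside; -x its front (to the robot at yaw 0), +y to the head end, z up. Bed 110 (x) by 280 (y), 55 high. Column and grey handwheel at the -y end. Head at the +y end: x -40 to 40, y 75 to 140, z 110 to 195 mm, as high as the machine but for a thread spool (to 234, at x 15, y -70).
- lifter_tab (a point): Middle of the lifter lever's tab, a dark steel peg 12 mm thick, 32 long, parallel to the machine's y, on the free end of a thin arm. The arm points to the machine's front; tab 55 mm from the pivot. Tab's middle is 23 mm outside the head's end face. Raised: 33 mm above the pivot; level: 55 in front of it; lowered: 33 below and 44 in front. Axes turn with the lever.
- lifter_pivot (a point): Pivot of the lifter lever on the outer end face of the head, at (-20, 143, 165) mm in the machine's own frame. Axes as the machine's.
- lifter (a joint): Angle of the lifter lever, rad: 0 = fully raised (0.65 rad above level), 1.3 = fully lowered against its stop (0.65 rad below level). Starts near raised. Friction holds it wherever it is left; about 2.5 N at the tab moves it. The presser foot under the head goes down 9.5 mm with it.
- pedal: Speed pedal, fixed left or right of the machine. Grey base 125 (x) by 90 (y) by 12 mm; origin: centre of its underside. Black ribbed sprung treadle 115 long, 76 wide, 8 thick, hinged at the base's near (-x) edge: axis along y at (-55, 0, 20) mm. Released it rises 0.36 rad towards the pedal's +x; far edge about 64 mm high.
- treadle_press (a point): Point on the treadle's upper face, mid-width, 90 mm from the hinge: a good place to press. It goes down about 27 mm from released to floored, 13 mm for half travel (moving about 4 mm to the pedal's +x by then). Axes turn with the treadle.
- treadle (a joint): Angle of the treadle, rad: 0 = released, 0.30 = floored against the base; half travel = 0.15. The spring returns it. Pressed at treadle_press it starts to move at about 3.5 N, takes about 7 N at half travel and 10.5 N floored.
- sewing_case: Closed grey and white plastic sewing kit case, loose, 170 (x) by 110 (y) by 56 mm high; origin: centre of its underside. Leave it alone.
- button_dish: White ceramic button dish, loose, 100 mm across, 28 high, in front of the machine; origin: centre of its underside. Leave it alone.
- trivet: Black round silicone trivet, loose, 160 mm across, 8 thick, at the right end of the shelf; origin: centre of its underside. Leave it alone.
- steam_iron: Silver steam iron standing upright on its heel on the trivet, about 110 wide, 105 deep, 235 mm high; origin: centre of its heel. Leave it alone.
There are look-alikes about, which are no part of the job. Leave any red look-alike of the pedal alone.

How it is judged:
On the way:
1. the lifter lever is all the way down while the pedal is still released (value of joint lifter above 1.15 rad and value of joint treadle below 0.05 rad), for 0.2 s.
At the end, for the whole second after the job is handed in: The lifter lever is down (over 1.15 of 1.3 rad) and the robot itself is holding the treadle steadily between one third and two thirds of its travel (0.10 to 0.20 of 0.30 rad) with over 2 N; iron, trivet, dish and case are within 30 mm of where they stood, the iron upright (value of joint lifter above 1.15 rad and value of joint treadle between 0.1 and 0.2 rad and velocity of joint treadle below 0.15 rad/s and contact force between any of the fingers, the arm and pedal above 2 N and distance of each of sewing_case, button_dish, trivet, steam_iron from where it was at the start of the episode below 0.03 m and angle between steam_iron's own z axis and vertical below 0.2 rad); the arm keeps its last pose, push and grip.
It fails at once if the pedal is pressed before the presser foot is down (value of joint treadle above 0.08 rad and value of joint lifter below 1.1 rad).
It fails at once if the pedal is floored (beyond 90 % of its travel) (value of joint treadle above 0.27 rad).
It fails at once if a bystander is pushed over 30 mm or the iron is tipped (distance of any of sewing_case, button_dish, trivet, steam_iron from where it was at the start of the episode above 0.03 m or angle between steam_iron's own z axis and vertical above 0.3 rad).
It also fails if it takes over 40 s, if anything falls off the work surface, if the arm or the gripper's body presses on something with over 40 N, if the wrist force passes 120 N, or if a joint passes its speed limit or range.

### The arm

A 7-joint arm with a two-finger parallel gripper is mounted at the origin on the work surface. World frame = base frame: x ahead of the robot, y to its left, z up, the work surface at z = 0. Lengths are in m, angles in rad, forces in N, time in s.
With the tool pointing down it reaches from about 0.425 to 0.8 m from the base axis. Payload 8.3 kg.
Tool frame: the origin (TCP) lies between the finger pads; the fingertips stand 14 mm ahead of it and the grasp point (between the pads) lies 5 mm behind it; z points along the fingers, y is the line along which they close (so a half turn about z gives the same grasp; the last joint's range is limited). The gripper opens to 85 mm and grips with 20 to 120 N. Pads are 22 mm wide; open, the fingers measure 114 mm over their backs; the gripper's body (76 mm by 85 mm) begins 54 mm behind the grasp point. The pads swing forward as they close: fully open they stand 13 mm farther back than shut.
Start: joints at [1.153, 0.383, 0.016, 1.37, -0.006, 1.388, -0.046], TCP at [0.217, -0.586, 0.22] pointing down, gripper open.
Joint ranges: [-2.95, 2.95], [-0.25, 2.06], [-1.52, 1.56], [0.18, 2.33], [-1.44, 4.58], [0.02, 2.06], [-3.01, 3.01]. Speed limits (rad/s): [2.39, 2.39, 3.01, 3.01, 3.14, 3.14, 3.14].

### API

Orientations are given as a rotation vector (axis times angle).
In Python, from cell import bot, cams, ticket gives the robot as it stands.
- The arm moves only by the tool move_arm, never from a script. Its argument "plan" is one flat list of numbers, 5 for each row, row after row: the gripper's target within -1 to 1 (shut at 1, half-way at 0, fully open at -1), then the shift along the world's x, y, z in cm, then the turn about the world's z in degrees. A call has 1 to 20 rows; each row is the pose to reach, as a shift and turn from the pose commanded when the call began; what a row does not reach only later rows make up. A row lasts 1/10 s, in which the tool goes at most 50 mm and 8.59 degrees, less where a joint would pass 70% of its speed; a pose out of reach is approached as far as the arm can. A call with a gripper value outside its range is refused whole. The fingers move at their own pace and stop on an object; "newtons" is the grip in N (left out, the last holds). Time passes only in rows, so rows that repeat a pose let the fingers close. It gives the time, the measured TCP pose, the force, the opening and the grip force at its end, in the units of the state.
- bot.get_obs(): the state, without advancing time (a new reading comes with each control period).
- cams.camera(name): name is "scene" or "top" or "wrist"; returns a dict with "pixels" (400x640x3 uint8, red, green, blue), "fx", "fy", "cx", "cy" (pixels), "world_from_camera" (4x4, takes a point from camera to world coordinates). Camera axes: x right, y down, z forward; pixel columns grow to the right and rows downward; lengths in m; the calibration is good to about 2 mm. A picture is of the moment at which its call begins. There is no depth.
- ticket.close_job(): hands the job in; it is judged then, once.
The state is a dict: "time": time; "joint_positions": joint angles; "qd": joint speeds; "joint_torque": joint torques, N m; "position": TCP position; "tool_rot": TCP orientation; "wrist_force": force on the tool from outside, world axes, zero at the start; "moment": the same for the moment, N m; "gripper_width": opening from 0.0 (shut) to 1.0 (fully open); "grasp_force": force on a finger pad.
Only numpy, scipy, OpenCV 4.12 (cv2) and the standard library are available. Lean on these libraries where they do the work, as an engineer would, in place of code of your own. Each camera call takes 0.05 s, during which the arm holds its last target. There are 200 camera calls.

## Working session

There is one attempt and no reset: what is moved stays moved. The work goes in short steps, Python scripts to look and compute and a tool call to move; the robot and the scene stay as the last step left them, time stands still between calls to the robot, and variables do not carry over. Pictures are saved under pics/ and viewed, at most 10 in all, crops included, and the job is handed in when it is done.

Besides the shell and the picture viewer there is one more tool, called after "Call:" as name(argument=value, ...), one argument or row to a line, values as JSON. move_arm: Moves the arm, as the interface text tells. Its arguments: {"type":"object","properties":{"plan":{"type":"array","items":{"type":"number"}},"newtons":{"type":"number"}},"required":["plan"]}

```bash
mkdir -p pics
cat > h.py <<'E'
import numpy as np, cv2
from cell import bot, cams, ticket
def snap(n,f):
    c=cams.camera(n); cv2.imwrite(f'pics/{f}.png',c['pixels'][:,:,::-1]); np.savez(f'pics/{f}.npz',**c); return c
def ray(c,u,v):
    T=np.array(c['world_from_camera']); d=T[:3,:3]@np.array([(u-c['cx'])/c['fx'],(v-c['cy'])/c['fy'],1]); return T[:3,3],d
def onz(c,u,v,z):
    o,d=ray(c,u,v); return o+d*(z-o[2])/d[2]
def tri(a,b):
    A=[];B=[]
    M=np.zeros((3,3));r=np.zeros(3)
    for o,d in(a,b):
        d=d/np.linalg.norm(d);P=np.eye(3)-np.outer(d,d);M+=P;r+=P@o
    p=np.linalg.solve(M,r); return p,[np.linalg.norm(np.cross(p-o,d/np.linalg.norm(d))) for o,d in(a,b)]
def proj(c,p):
    T=np.linalg.inv(np.array(c['world_from_camera'])); q=T[:3,:3]@np.array(p)+T[:3,3]; return c['fx']*q[0]/q[2]+c['cx'],c['fy']*q[1]/q[2]+c['cy']
E
python3 - <<'E'
from h import *
for n in('scene','top'):
    c=snap(n,n+'0'); print(n,c['fx'],np.round(c['world_from_camera'],3).tolist())
o=bot.get_obs();print(o['position'],o['tool_rot'],o['time'],o['wrist_force'])
E
```

```text
scene 403.79648509229304 [[0.352, 0.624, -0.698, 1.322], [0.936, -0.233, 0.264, -0.409], [0.002, -0.746, -0.666, 0.973], [0.0, 0.0, 0.0, 1.0]]
top 515.4625430906226 [[0.026, -0.982, 0.188, 0.15], [-1.0, -0.028, -0.009, -0.09], [0.014, -0.188, -0.982, 1.726], [0.0, 0.0, 0.0, 1.0]]
[ 0.21696201 -0.58563621  0.21906625] [-3.09058318e+00 -5.54134008e-01  5.84072346e-04] 0.1 [ 0.23757894  0.65919376 -0.71316513]
```

View pics/scene0.png

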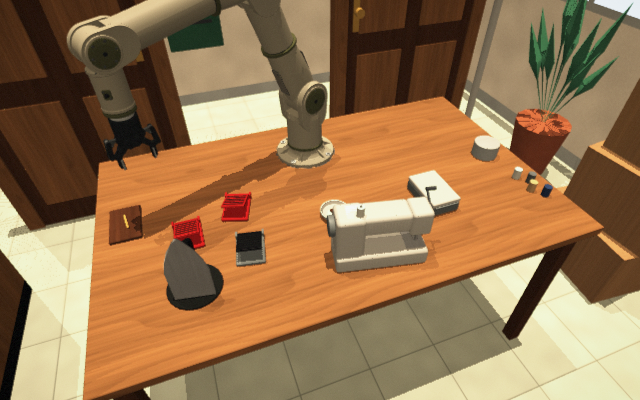

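View pics/top0.png

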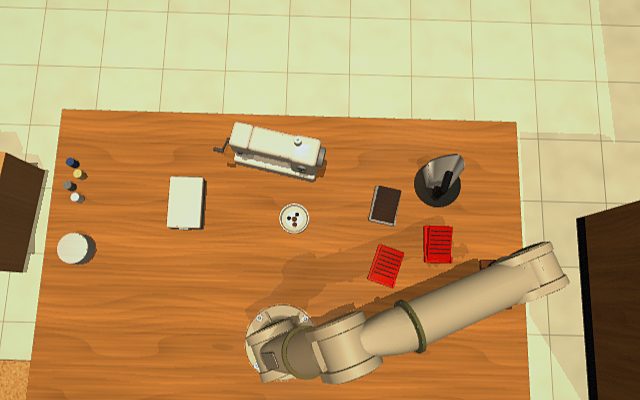

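Candidates for the pedal are the black/grey one (scene 250,248; top 385,205) and the red look-alikes (scene 188,233 and 236,206; top 437,244 and 386,265). I choose the black/grey one. The only lever is at the head end: scene 431,188, top 219,150.

Run:
```python
import cv2,numpy as np
s=cv2.imread('pics/scene0.png');t=cv2.imread('pics/top0.png')
f=lambda im,x,y:cv2.resize(im[y:y+75,x:x+100],(400,300),interpolation=cv2.INTER_CUBIC)
cv2.imwrite('pics/crop.png',np.vstack([np.hstack([f(s,375,165),f(t,205,105)]),np.hstack([f(s,205,205),f(t,345,165)])]))
```

```text
(no output)
```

View pics/crop.png

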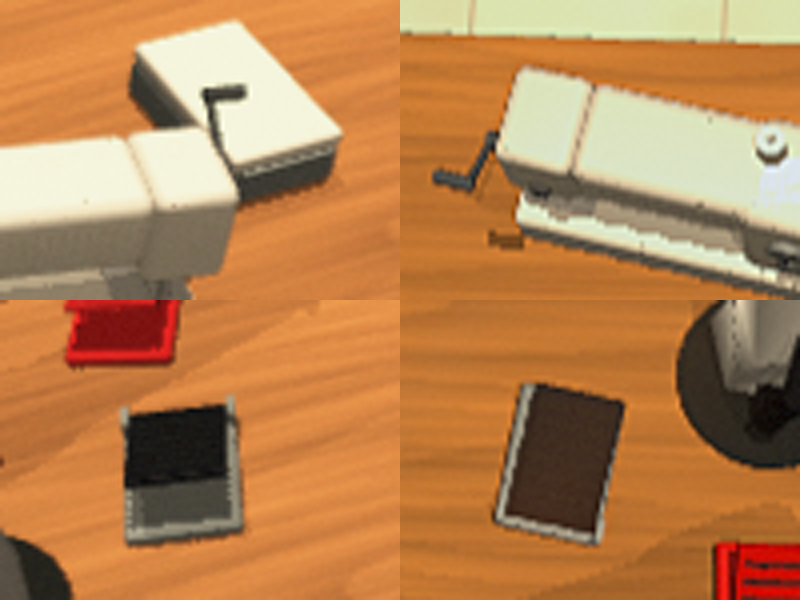

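Crop: raised lever with tab at scene ≈(431,188) and top ≈(218,150). The pedal is black on a grey base, with its hinge ears on the robot side. Next I measure.

Run:
```python
from h import *
s=np.load('pics/scene0.npz');t=np.load('pics/top0.npz')
sp=lambda X,Y:(375+X/4,165+Y/4); tp=lambda X,Y:(205+(X-400)/4,105+Y/4)
sq=lambda X,Y:(205+X/4,205+(Y-300)/4); tq=lambda X,Y:(345+(X-400)/4,165+(Y-300)/4)
for n,a,b in(('outer',(245,92),(436,178)),('inner',(208,97),(470,184)),('mid',(226,94),(453,181))):
    print(n,tri(ray(s,*sp(*a)),ray(t,*tp(*b))))
print('roof back',[onz(t,*tp(*p),.195)[:2] for p in((525,68),(780,122))])
m=onz(t,*tp(527,70),.193),onz(t,*tp(500,155),.193);print('head end',m)
print('ped scene far corners z0',[onz(s,*sq(*p),.0) for p in((125,545),(243,531))])
print('ped top near corners z.012',[onz(t,*tq(*p),.010) for p in((496,523),(600,545))])
# dark treadle in top
img=cv2.cvtColor(t['pixels'],cv2.COLOR_RGB2HSV);g=t['pixels'].astype(int).max(2)
mk=(g<90).astype(np.uint8);mk[:,:345]=0;mk[:180]=0;mk[:,408:]=0;mk[230:]=0
c=max(cv2.findContours(mk,0,1)[0],key=cv2.contourArea);r=cv2.minAreaRect(c);B=cv2.boxPoints(r);print(r,B)
for p in B: print(p,onz(t,*p,.024)[:2],onz(t,*p,.064)[:2])
```

```text
outer (array([0.58175308, 0.22091132, 0.19343054]), [np.float64(0.0027635965584942492), np.float64(0.002763596558494247)])
inner (array([0.57715823, 0.19350432, 0.19331965]), [np.float64(0.0015549834634371858), np.float64(0.0015549834634370405)])
mid (array([0.57925305, 0.20698058, 0.19379878]), [np.float64(0.0020011644168677124), np.float64(0.002001164416867563)])
roof back [array([0.67024715, 0.15485379]), array([ 0.63262144, -0.0442162 ])]
head end (array([0.6693495 , 0.15353396, 0.193     ]), array([0.60026758, 0.17049288, 0.193     ]))
ped scene far corners z0 [array([ 5.02482847e-01, -3.87258839e-01,  1.11022302e-16]), array([ 0.52067704, -0.30008089,  0.        ])]
ped top near corners z.012 [array([ 0.39934652, -0.28029115,  0.01      ]), array([ 0.38313422, -0.36788004,  0.01      ])]
((385.64752197265625, 204.12294006347656), (23.304752349853516, 33.72603988647461), 13.240520477294922) [[370.4426  217.86884]
 [378.1672  185.03934]
 [400.85245 190.37704]
 [393.12784 223.20654]]
[370.4426  217.86884] [ 0.40716198 -0.28349269] [ 0.40112845 -0.27894108]
[378.1672  185.03934] [ 0.52005416 -0.3089112 ] [ 0.51136806 -0.30376235]
[400.85245 190.37704] [ 0.50383085 -0.38570708] [ 0.49552594 -0.3787538 ]
[393.12784 223.20654] [ 0.39128964 -0.35937896] [ 0.38562905 -0.35304429]
```

Call:
move_arm(
  plan=[1, 6, 10, 6, 8, 1, 12, 20, 8, 16, 1, 18, 28, 8, 24, 1, 22, 36, 8, 32, 1, 25, 43, 8, 40, 1, 27, 50, 8, 48, 1, 29, 57, 8, 56, 1, 31, 63, 8, 59, 1, 33, 69, 8, 59, 1, 35, 75, 8, 59, 1, 35.7, 79.7, 8, 59, 1, 35.7, 79.7, 7, 59, 1, 35.7, 79.7, 7, 59, 1, 35.7, 79.7, 7, 59, 1, 35.7, 79.7, 7, 59, 1, 35.7, 79.7, 7, 59, 1, 35.7, 79.7, 7, 59, 1, 35.7, 79.7, 7, 59, 1, 35.7, 79.7, 7, 59],
)

```text
time: 2.0
position: [0.5729, 0.2172, 0.2882]
tool_rot: [-2.407, -2.012, 0.001]
wrist_force: [-0.5, 0.5, -0.8]
gripper_width: -0.002
grasp_force: 0.0
```

Run:
```python
from h import *
s=snap('scene','s1');t=snap('top','t1');print(bot.get_obs()['position'],bot.get_obs()['tool_rot'])
p=bot.get_obs()['position'];tip=p-[0,0,.014];print('tip px',proj(s,tip),proj(t,tip))
f=lambda c,x,y:cv2.resize(c['pixels'][y:y+75,x:x+100,::-1],(400,300),interpolation=cv2.INTER_CUBIC)
cv2.imwrite('pics/c1.png',np.hstack([f(s,375,150),f(t,185,105)]))
```

```text
[0.5737845  0.21186916 0.28897425] [-2.41521960e+00 -2.00716943e+00  2.24148734e-03]
tip px (np.float64(436.28762032688303), np.float64(165.3858968019617)) (np.float64(210.96174059972816), np.float64(144.00497068766978))
```

View pics/c1.png

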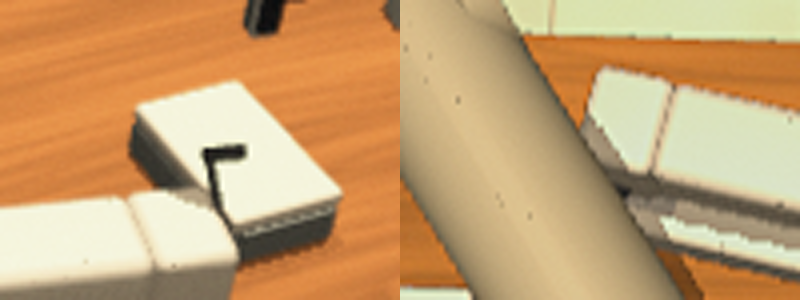

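Run:
```python
from h import *
p=bot.get_obs()['position'];s=snap('scene','s2')
for d in(0,.014):print(proj(s,p-[0,0,d]))
g=s['pixels'].max(2)[140:175,420:460]; print(*[''.join('#' if v<70 else '.' for v in r) for r in g],sep='\n')
g=s['pixels'].max(2)[180:215,420:445]; print(*[''.join('#' if v<90 else '.' for v in r) for r in g],sep='\n')
```

```text
(np.float64(437.20409388302073), np.float64(161.43004999607209))
(np.float64(436.28762032688303), np.float64(165.3858968019617))
................##################......
................##################..##..
................##################..##..
................######################..
................#####################...
................####################....
.................##################.....
.................################.......
................################........
................##############..........
................#..######...............
................#..#####................
...............##.######................
...............##.######................
...............#..#####.................
...............#..#####.................
...............#.######.................
.................######.................
.................####...................
........................................
........................................
........................................
........................................
............................
[... 673 characters left out ...]
.....##########.........
......#########..........
......###................
.......#.................
.......#.................
.......##................
#......##................
##......#................
#.......#................
........#................
........##...............
........##...............
........##...............
.........#...............
.........#...............
..........#..............
.........................
...........#.............
............#............
........................#
...............#....#####
..............###########
..............###########
..............###########
...............##########
...............#########.
...............######....
```

Call:
move_arm(
  plan=[1, 0, 0, -2, 0, 1, 0, 0, -4, 0, 1, 0, 0, -5.5, 0, 1, 0, 0, -5.5, 0, 1, 0, 0, -5.5, 0],
)

```text
time: 2.65
position: [0.5745, 0.2093, 0.2357]
tool_rot: [2.42, 2.002, -0.0]
wrist_force: [-0.4, 0.2, 0.4]
gripper_width: -0.003
grasp_force: 0.0
```

Run:
```python
from h import *
p=bot.get_obs()['position'];s=snap('scene','s3');w=snap('wrist','w3')
print(p);
for d in(0,.014):print(proj(s,p-[0,0,d]))
f=lambda c,x,y:cv2.resize(c['pixels'][y:y+75,x:x+100,::-1],(400,300),interpolation=cv2.INTER_CUBIC)
cv2.imwrite('pics/c3.png',np.hstack([f(s,385,150),cv2.resize(w['pixels'][:,:,::-1],(400,300))]))
```

```text
[0.57448495 0.20934493 0.23565115]
(np.float64(433.1706019577812), np.float64(176.4930777099809))
(np.float64(432.3124485099852), np.float64(180.21566346887465))
```

View pics/c3.png

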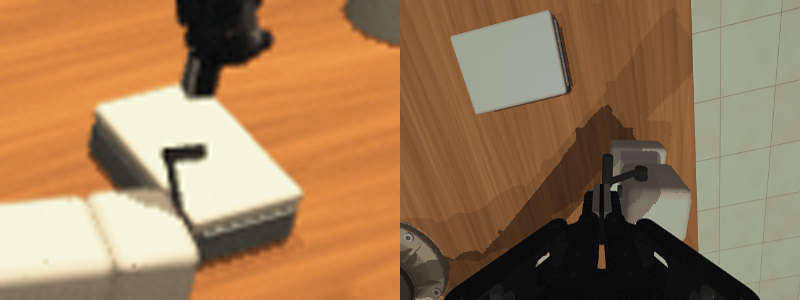

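Run:
```python
from h import *
w=np.load('pics/w3.npz');p=np.array([0.57448495,0.20934493,0.23565115])
tip=p-[0,0,.014];print('tip',proj(w,tip),'tcp',proj(w,p),'tab',proj(w,[.5793,.207,.194]),'tab ends',proj(w,[.5818,.2209,.1934]),proj(w,[.5772,.1935,.1933]))
im=w['pixels'][180:360,260:480,::-1]; cv2.imwrite('pics/c4.png',cv2.resize(im,(660,540),interpolation=cv2.INTER_CUBIC))
```

```text
tip (np.float64(320.94911486772463), np.float64(241.02195872143614)) tcp (np.float64(320.8637522253525), np.float64(251.73593740384956)) tab (np.float64(328.3674068482148), np.float64(225.64664664321887)) tab ends (np.float64(328.29919509781945), np.float64(206.59343075485887)) (np.float64(328.8398996339454), np.float64(242.6330985149043))
```

View pics/c4.png

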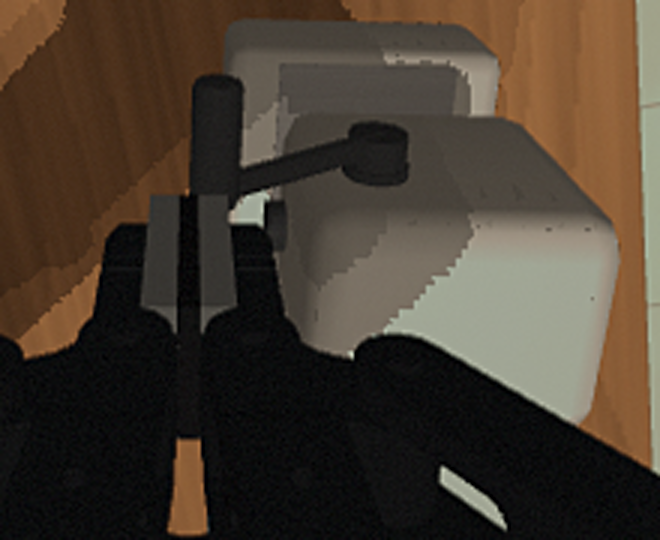

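Call:
move_arm(
  plan=[1, 0.2, 1, 0, 0, 1, 0.2, 1, -0.5, 0, 1, 0.2, 1, -1, 0, 1, 0.2, 1, -1.5, 0, 1, 0.2, 1, -2, 0, 1, 0.2, 1, -2, 0, 1, 0.2, 1, -2, 0],
)

```text
time: 3.45
position: [0.5761, 0.2208, 0.2148]
tool_rot: [-2.418, -2.005, 0.001]
wrist_force: [-0.7, -0.2, 0.3]
gripper_width: 0.002
grasp_force: 0.0
```

Call:
move_arm(
  plan=[1, 0, -0.2, -0.3, 0, 1, 0, -0.2, -0.6, 0, 1, 0, -0.2, -1, 0, 1, 0, -0.2, -1, 0, 1, 0, -0.2, -1, 0],
)

```text
time: 3.95
position: [0.5761, 0.2189, 0.2048]
tool_rot: [-2.418, -2.005, 0.0]
wrist_force: [-0.1, 0.4, -0.4]
gripper_width: -0.002
grasp_force: 0.0
```

Call:
move_arm(
  plan=[1, 0, 0, -0.3, 0, 1, 0, 0, -0.6, 0, 1, 0, 0, -1, 0, 1, 0, 0, -1, 0, 1, 0, 0, -1, 0],
)

```text
time: 4.45
position: [0.5761, 0.2189, 0.1948]
tool_rot: [-2.418, -2.005, 0.001]
wrist_force: [-0.2, 0.4, 0.3]
gripper_width: 0.001
grasp_force: 0.0
```

Run:
```python
from h import *
p=bot.get_obs()['position'];s=snap('scene','s5');w=snap('wrist','w5')
print(p,proj(s,p-[0,0,.014]));
cv2.imwrite('pics/c5.png',np.hstack([cv2.resize(s['pixels'][150:225,385:485,::-1],(400,300),interpolation=2),cv2.resize(w['pixels'][180:330,260:460,::-1],(400,300),interpolation=2)]))
```

```text
[0.57605879 0.2189146  0.19481535] (np.float64(432.9272306605847), np.float64(190.33936142070274))
```

View pics/c5.png

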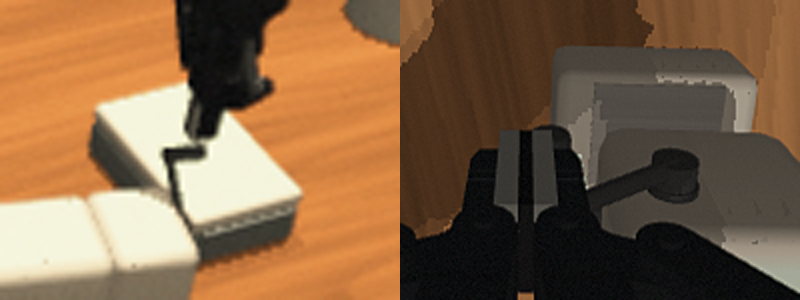

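Call:
move_arm(
  plan=[1, 0, 0, 1, 0, 1, 0, 0, 2.5, 0, 1, 0.7, -0.1, 2.5, 0, 1, 0.7, -0.1, 2.5, 0, 1, 0.7, -0.1, 2, 0, 1, 0.7, -0.1, 1.5, 0, 1, 0.7, -0.1, 1, 0, 1, 0.7, -0.1, 1, 0],
)

```text
time: 5.35
position: [0.5825, 0.2176, 0.2034]
tool_rot: [-2.418, -2.005, 0.003]
wrist_force: [0.1, -1.1, 0.5]
gripper_width: -0.005
grasp_force: 0.0
```

Call:
move_arm(
  plan=[1, 0, 0, -0.3, 0, 1, 0, 0, -0.6, 0, 1, 0, 0, -1, 0, 1, 0, 0, -1, 0],
)

```text
time: 5.75
position: [0.5829, 0.2178, 0.1943]
tool_rot: [-2.418, -2.005, 0.001]
wrist_force: [-0.3, -0.6, -0.4]
gripper_width: 0.001
grasp_force: 0.0
```

Call:
move_arm(
  plan=[1, 0, 0, -0.3, 0, 1, 0, 0, -0.6, 0, 1, 0, 0, -1, 0, 1, 0, 0, -1, 0],
)

```text
time: 6.15
position: [0.5825, 0.2187, 0.185]
tool_rot: [-2.417, -2.006, 0.0]
wrist_force: [-0.6, -0.7, 1.9]
gripper_width: -0.001
grasp_force: 0.6
```

Run:
```python
from h import *
s=snap('scene','s6');w=snap('wrist','w6');print(bot.get_obs()['position'])
cv2.imwrite('pics/c6.png',np.hstack([cv2.resize(s['pixels'][150:225,385:485,::-1],(400,300),interpolation=2),cv2.resize(w['pixels'][180:330,260:460,::-1],(400,300),interpolation=2)]))
```

```text
[0.58324373 0.21806191 0.18505087]
```

View pics/c6.png

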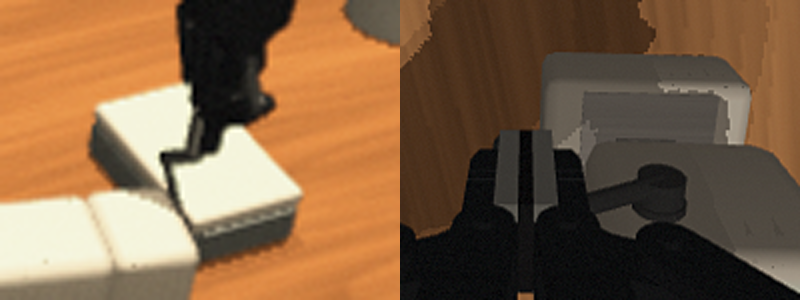

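Call:
move_arm(
  plan=[1, -0.1, 0.2, -0.4, 0, 1, -0.2, 0.2, -0.8, 0, 1, -0.3, 0.2, -1.2, 0, 1, -0.4, 0.2, -1.6, 0, 1, -0.5, 0.2, -2, 0, 1, -0.5, 0.2, -2, 0],
)

```text
time: 6.85
position: [0.578, 0.22, 0.1642]
tool_rot: [-2.418, -2.005, 0.001]
wrist_force: [-0.6, 0.2, 0.5]
gripper_width: 0.001
grasp_force: 0.0
```

Run:
```python
from h import *
s=snap('scene','s7');w=snap('wrist','w7');print(bot.get_obs()['position'],bot.get_obs()['wrist_force'])
cv2.imwrite('pics/c7.png',np.hstack([cv2.resize(s['pixels'][150:225,385:485,::-1],(400,300),interpolation=2),cv2.resize(w['pixels'][180:330,260:460,::-1],(400,300),interpolation=2)]))
```

```text
[0.57834278 0.21936931 0.16453178] [0.23751972 0.56165135 0.80646063]
```

View pics/c7.png

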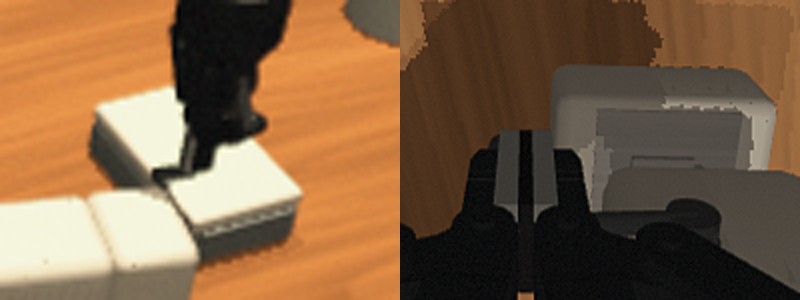

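```bash
cat >> h.py <<'E'
X=np.array([.983,-.186,0]);Y=np.array([.186,.983,0]);P=np.array([.5793,.207,.165])+.047*X
def tab(a,dy=0): return P-.055*np.cos(a)*X+np.array([0,0,.055*np.sin(a)])+dy*Y
E
python3 - <<'E'
from h import *
s=np.load('pics/s7.npz');w=np.load('pics/w7.npz')
for a in(.55,.3,.1,0,-.1,-.3,-.5,-.65): print(a,tab(a).round(3),np.round(proj(s,tab(a,-.016)),1),np.round(proj(s,tab(a,.016)),1))
g=s['pixels'].max(2)[183:208,410:450]; print(*[''.join('#' if v<90 else '.' for v in r) for r in g],sep='\n')
E
```

```text
0.55 [0.579 0.207 0.194] [425.7 189.2] [436.  188.1]
0.3 [0.574 0.208 0.181] [424.3 191.2] [434.5 190. ]
0.1 [0.572 0.208 0.17 ] [423.5 193.4] [433.6 192.2]
0 [0.571 0.208 0.165] [423.2 194.7] [433.2 193.6]
-0.1 [0.572 0.208 0.16 ] [422.9 196.1] [432.9 195. ]
-0.3 [0.574 0.208 0.149] [422.6 199.3] [432.6 198.1]
-0.5 [0.578 0.207 0.139] [422.5 202.6] [432.5 201.4]
-0.65 [0.582 0.206 0.132] [422.7 205.3] [432.6 204.1]
##....................#################.
###..................################...
####.................##############.....
####.................########...........
#####................########...........
######...............#######............
#######.............########............
########............########............
#########...........########............
.########....#############..............
..########...##########.................
...########..######.....................
...#########.###........................
....#######....##.......................
........................................
........................................
........................................
........................................
........................................
........................................
........................................
........................................
.....................#..................
......................#..............###
..................................######
```

Call:
move_arm(
  plan=[1, 0, 0, 0.6, 0, 1, 0.1, 0.7, 0.6, 0, 1, 0.1, 0.7, 0.2, 0, 1, 0.2, 0.7, -0.4, 0, 1, 0.3, 0.7, -0.9, 0, 1, 0.4, 0.7, -1.4, 0, 1, 0.5, 0.7, -1.9, 0, 1, 0.6, 0.7, -2.4, 0, 1, 0.8, 0.7, -2.9, 0, 1, 0.9, 0.7, -3.3, 0, 1, 0.9, 0.7, -3.3, 0],
)

```text
time: 8.05
position: [0.5876, 0.2263, 0.1313]
tool_rot: [2.419, 2.004, -0.0]
wrist_force: [-0.3, -0.2, 0.7]
gripper_width: 0.003
grasp_force: 0.0
```

Run:
```python
from h import *
s=snap('scene','s8');w=snap('wrist','w8');print(bot.get_obs()['position'],bot.get_obs()['wrist_force'])
g=s['pixels'].max(2)[183:213,410:450]; print(*[''.join('#' if v<90 else '.' for v in r) for r in g],sep='\n')
```

```text
[0.58725654 0.22689825 0.13176564] [-0.72051865  0.35413507  0.01314727]
##...................###################
###..................##################.
####...................################.
####...................################.
#####..................################.
######.................################.
#######................#################
########...............#################
#########...............################
.#########..............################
..########.............#################
...########............################.
...#########...........##############...
....#######............########.........
......................########..........
......................########..........
......................########..........
.....................########...........
...................##########...........
....................###.................
....................##..................
.....................#..................
.....................#..................
......................#..............###
......................#...........######
.........................#....##########
........................################
........................################
........................################
.........................#############..
```

Call:
move_arm(
  plan=[1, 0.1, 0, -0.3, 0, 1, 0.1, 0, -0.6, 0, 1, 0.1, 0, -0.6, 0, 1, 0.1, 0, -0.6, 0],
)

```text
time: 8.55
position: [0.5886, 0.2269, 0.1263]
tool_rot: [2.418, 2.005, 0.001]
wrist_force: [2.1, -0.6, 3.7]
gripper_width: 0.006
grasp_force: 1.7
```

Call:
move_arm(
  plan=[1, 0, 0, -0.3, 0, 1, 0, 0, -0.3, 0, 1, 0, 0, -0.3, 0],
)

```text
time: 8.85
position: [0.5892, 0.227, 0.1248]
tool_rot: [2.418, 2.004, 0.004]
wrist_force: [0.6, -2.9, 12.2]
gripper_width: -0.0
grasp_force: 6.1
```

Call:
move_arm(
  plan=[1, 0, 0, -0.2, 0, 1, 0, 0, -0.2, 0],
)

```text
time: 9.05
position: [0.5895, 0.2286, 0.1234]
tool_rot: [2.418, 2.005, 0.008]
wrist_force: [2.8, 2.2, 9.2]
gripper_width: -0.002
grasp_force: 4.4
```

Call:
move_arm(
  plan=[1, 0, 0, 2, 0, 1, -0.5, 0.5, 6, 0, 1, -4, -2, 11, 0, 1, -8, -6, 14, 0, 1, -10, -11, 14, 0, 1, -10, -16, 14, 0, 1, -10, -21, 14, 0, 1, -10, -26, 14, 0, 1, -10, -26, 14, 0],
)

```text
time: 9.95
position: [0.4868, -0.0379, 0.2604]
tool_rot: [-2.424, -1.999, 0.003]
wrist_force: [0.7, 0.3, -0.2]
gripper_width: -0.002
grasp_force: 0.0
```

Run:
```python
from h import *
s=snap('scene','s9');t=snap('top','t9');o=bot.get_obs();print(o['time'],o['position'],o['joint_positions'])
g=s['pixels'].max(2)[183:213,405:450]; print(*[''.join('#' if v<90 else '.' for v in r) for r in g],sep='\n')
g=t['pixels'].max(2)[130:165,205:245]; print(*[''.join('#' if v<90 else '.' for v in r) for r in g],sep='\n')
for a in(.55,0,-.5,-.65): print(a,np.round(proj(t,tab(a,-.016)),1),np.round(proj(t,tab(a,.016)),1))
```

```text
10.05 [ 0.48715217 -0.03787571  0.26008439] [ 0.57308862  0.1105882  -0.60676597  1.63917567  0.0645059   1.41404815
 -0.23497751]
...####......................................
...#####.....................................
...######....................................
...######....................................
...#######...................................
...########..................................
...#########.................................
....#########................................
.....#########...............................
......########...............................
.......########..............................
........########.............................
........#########............................
.........#####...............................
.............................................
.............................................
.............................................
.............................................
.............................................
.............................................
..........................#..................
...
[... 1275 characters left out ...]
..................#..........#####...
.....................#..........######..
.............###....##...........#####..
............##########..............#...
.............#########..................
.................#####..................
.....................#..................
........................................
........................................
........................................
........................................
..............................###.......
................................######..
...................................#####
0.55 [222.7 151. ] [212.6 148.8]
0 [223.6 155.9] [213.7 153.8]
-0.5 [225.5 156.1] [215.7 154. ]
-0.65 [226.2 155.4] [216.5 153.3]
```

Call:
move_arm(
  plan=[1, -0.3, -5, 0, 0, 1, -0.6, -10, 0, 0, 1, -0.9, -15, -1, 0, 1, -1.2, -20, -4, 0, 1, -1.4, -25, -8, 0, 1, -1.6, -29.9, -12, 0, 1, -1.6, -29.9, -15, 0, 1, -1.6, -29.9, -17, 0, 1, -1.6, -29.9, -17, 0, 1, -1.6, -29.9, -17, 0],
)

```text
time: 11.05
position: [0.4729, -0.33, 0.0911]
tool_rot: [-2.415, -2.006, -0.001]
wrist_force: [0.6, 1.1, 0.6]
gripper_width: -0.001
grasp_force: 0.0
```

Run:
```python
from h import *
s=snap('scene','s10');w=snap('wrist','w10');p=bot.get_obs()['position'];print(p)
q=[.4785,-.339,.055];print('press',proj(s,q),proj(w,q),'tcp',proj(s,p),proj(w,p))
cv2.imwrite('pics/c10.png',np.hstack([cv2.resize(s['pixels'][200:275,200:300,::-1],(400,300),interpolation=2),cv2.resize(w['pixels'][180:330,220:420,::-1],(400,300),interpolation=2)]))
```

```text
[ 0.4741399  -0.33091986  0.09326964]
press (np.float64(247.9384740642862), np.float64(244.37142687586817)) (np.float64(329.98248114559584), np.float64(235.4871778688476)) tcp (np.float64(248.68413167836104), np.float64(233.99621638441178)) (np.float64(321.7204741060304), np.float64(252.37799868166576))
```

View pics/c10.png

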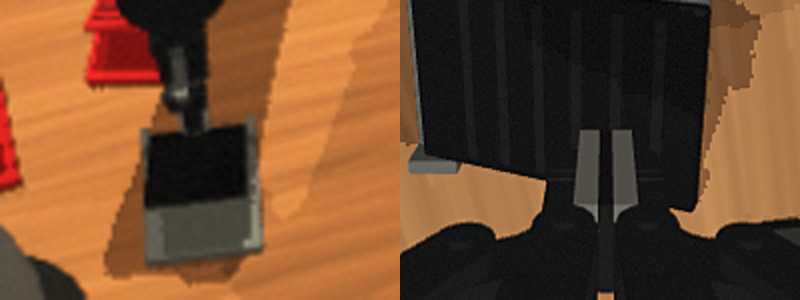

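Call:
move_arm(
  plan=[1, 0, -0.3, -1, 0, 1, 0, -0.3, -2, 0, 1, 0, -0.3, -3, 0, 1, 0, -0.3, -3.5, 0, 1, 0, -0.3, -4, 0, 1, 0, -0.3, -4, 0],
)

```text
time: 11.75
position: [0.4717, -0.3347, 0.0501]
tool_rot: [-2.417, -2.004, 0.0]
wrist_force: [-0.9, 0.8, 0.4]
gripper_width: 0.0
grasp_force: 0.0
```

```bash
cat > f.py <<'E'
from h import *
F=[]
for i in range(4):
    s=cams.camera('scene');o=bot.get_obs();F.append(o['wrist_force'])
print(np.mean(F,0).round(2),np.std(F,0).round(2),o['position'].round(4),o['time'],o['grasp_force'])
g=s['pixels'][228:268,228:272].max(2); print(*[''.join('#' if v<45 else '+' if v<130 else '.' for v in r) for r in g],sep='\n')
E
python3 f.py
```

```text
[-0.13 -0.01  0.22] [0.46 0.19 0.13] [ 0.4725 -0.3352  0.0514] 11.95 0.0
.........+++####+++#####+....++++++++.......
.........++++##++++####+++++++++++++........
.........+.++##++++####+++++++++++++........
.........+..++#+++++++#++++++++##+++........
.......++++++++++++###############++........
.......++++++#+++++###############++........
.......++#####+++++###############+++.......
.......++#######+++###############+++.......
.......++#########################+++.......
.......++##############+##########++........
.......++########+####++##########+++.......
.......++#######++#####++#########++........
......+++########+#####++#########++........
.....++++########+#####++#########+.........
.....++++########++###############+.........
.....++++#########################+.........
....+++++########################+..........
....+++++#########################+.........
....++++##########################+.........
...+++++##########################+.........
...+++.+##########################+.........
.......+########################+++.........
.......+################+++++++++++.+.......
.......+########+++++++++++++++++++.........
.....+++++++++++++++++++++++++++++..+.......
...++++++++++++++++++++++++++++++++.........
+.+....+++++++++++++++++++++++++++...+......
+......++++++++++++++++++++++++++++.........
.......++++++++++++++++++++++++++++..+......
.......++++++++++++++++++++++++++++.........
.......++++++++++++++++++++++++++++.........
.......++++++++++++++++++++++++++++.........
...+++++++++++++++++++++++++++++............
++++++++++++++++++++++++++++++++...+++......
+++++..+++++++++++++++++++++++++++++++......
++....+++++++++++++++++++++++++++++++.......
...+...+++++++++++++++++++++++++............
........+++++++++++++++++++++++.............
........+++++++++++++++++++++++.............
.........+.++...+.......+++++++.............
```

Call:
move_arm(
  plan=[1, 0, 0, -0.3, 0, 1, 0, 0, -0.5, 0, 1, 0, 0, -0.5, 0, 1, 0, 0, -0.5, 0],
)

```text
time: 12.35
position: [0.4721, -0.335, 0.0459]
tool_rot: [-2.418, -2.005, 0.0]
wrist_force: [0.9, -0.2, 0.2]
gripper_width: 0.001
grasp_force: 0.0
```

Call:
move_arm(
  plan=[1, 0, 0, -0.3, 0, 1, 0, 0, -0.5, 0, 1, 0, 0, -0.5, 0, 1, 0, 0, -0.5, 0],
)

```text
time: 12.75
position: [0.4728, -0.3353, 0.0416]
tool_rot: [2.417, 2.005, 0.001]
wrist_force: [1.4, -0.0, 5.1]
gripper_width: -0.0
grasp_force: 2.0
```

```bash
python3 f.py
```

```text
[ 1.46 -0.21  4.99] [0.73 0.34 0.23] [ 0.4724 -0.3352  0.0413] 12.95 1.993133875366766
.........+++####+++#####+....++++++++.......
.........+++####+++#####++++++++++++........
.........+.++###+++#####++++++++++++........
........++..+###+++#####+++++++##+++........
.......++++++###+++###############++........
.......++++++###++++##############++........
.......++#####++++++##############+++.......
.......++######++.+###############+++.......
.......++####+++++++##############+++.......
.......++####+##++++##############++........
.......++#########################+++.......
.......++##############+##########++........
......+++########+#####++#########++........
.....++++########+#####++#########+.........
.....++++########++####++#########+.........
.....++++########++####++#########+.........
.....++++########++###############+.........
.....++++#########################+.........
....++++##########################+.........
...+++++##########################+.........
...+++.+##########################+.........
.......+##########################+.........
.......+######################+++++.+.......
.......+##############+++++++++++++.+.......
.....+.+++++#+++++++++++++++++++++..+.......
.+++++.++++++++++++++++++++++++++++.........
.+.....++++++++++++++++++++++++++++..+......
........+++++++++++++++++++++++++++.........
.......++++++++++++++++++++++++++++..+......
.......++++++++++++++++++++++++++++.........
........+++++++++++++++++++++++++++.........
.......++++++++++++++++++++++++++++.........
...++++++++++++++++++++++++++++++...........
+++++++++++++++++++++++++++++++++..+++......
++++...+++++++++++++++++++++++++++++++......
+....+..+++++++++++++++++++++++++++++.......
.......+++++++++++++++++++++++++............
........+++++++++++++++++++++++.............
........+++++++++++++++++++++++.............
.........+.++.+++..+.+..+++++++.............
```

Call:
move_arm(
  plan=[1, 0, 0, -0.2, 0, 1, 0.1, 0, -0.4, 0, 1, 0.1, 0, -0.6, 0, 1, 0.1, 0, -0.6, 0, 1, 0.1, 0, -0.6, 0],
)

```text
time: 13.45
position: [0.4737, -0.3354, 0.0354]
tool_rot: [2.418, 2.005, 0.001]
wrist_force: [0.9, 0.4, 6.4]
gripper_width: -0.001
grasp_force: 2.9
```

```bash
python3 f.py
```

```text
[ 1.8  -0.46  6.1 ] [0.7  0.16 0.48] [ 0.4737 -0.3354  0.0355] 13.65 2.8772383835166693
.........++#####++######+....+.++++++.......
.........+++####+++#####++++++++++++........
.........+.++###+++#####++++++++++++........
.........+.++###+++#####++++++++#+++........
.......++++++###+++###############++........
.......++++++###+++###############++........
.......++#######++++##############+++.......
.......++#######++++++############+++.......
.......++#####++++++##############+++.......
.......++#####++++++##############++........
.......++#####++++++##############+++.......
.......++#######++++##############++........
......+++#########################++........
......+++##############++#########+.........
......+++########++####++#########+.........
.....++++########++####++#########+.........
.....++++########++####++#########+.........
.....++++########++#####+#########+.........
....+++++#########+###############+.........
....+++++#########################+.........
...+++.++#########################+.........
.......++#########################+.........
.......++#########################+.+.......
.......++#########################+.+.......
.....++++#######################+++.+.......
.+++++++################+++++++++++.........
..+.+..++######++++++++++++++++++++..+......
.......++++++++++++++++++++++++++++.........
.......++++++++++++++++++++++++++++..+......
...+...++++++++++++++++++++++++++++.........
.......++++++++++++++++++++++++++++.........
.....+.++++++++++++++++++++++++++++.........
...++++++++++++++++++++++++++++++...........
+++++++++++++++++++++++++++++++++...++......
+++++..+++++++++++++++++++++++++++++++......
.......++++++++++++++++++++++++++++++.......
.......+++++++++++++++++++++++++............
........++++++++++++++++++++++++............
........+++++++++++++++++++++++.............
.........+.++.+++.++..+++++++++.............
```

```bash
cat > g.py <<'E'
from h import *
cx=np.array([.982,-.189,0]);cy=np.array([.189,.982,0]);H=np.array([.397,-.3236,.02])
def edge(c,q,dy,n=-.004):
    a=.36-q; return proj(c,H+cx*(.115*np.cos(a)-n*np.sin(a))+cy*dy+np.array([0,0,.115*np.sin(a)+n*np.cos(a)]))
def rows(c):
    g=c['pixels'].max(2).astype(int);out=[]
    for u in range(240,259,2):
        col=g[235:260,u-1:u+2].mean(1); k=np.where(col<45)[0].max(); out.append(235+k+(45-col[k])/(col[k+1]-col[k])+.5)
    return np.array(out)
if __name__=='__main__':
    a=np.load('pics/scene0.npz');b=cams.camera('scene')
    print(rows(a).round(1),rows(b).round(1),np.mean(rows(b)-rows(a)))
    for q in(0,.05,.1,.15,.2,.25): print(q,np.round([edge(a,q,0),edge(a,q,.0,.004)],1).tolist(), np.round(edge(a,q,0)[1]-edge(a,0,0)[1],2))
E
python3 g.py
```

```text
[251.7 251.6 251.5 251.2 250.8 250.7 250.5 250.2 249.9 249.7] [254.7 254.7 254.4 254.2 253.9 253.7 253.4 253.1 252.9 252.7] 2.96969458065679
0 [[248.0, 250.5], [247.7, 248.1]] 0.0
0.05 [[248.3, 252.2], [247.9, 249.9]] 1.65
0.1 [[248.5, 253.8], [248.2, 251.5]] 3.24
0.15 [[248.8, 255.3], [248.4, 253.1]] 4.76
0.2 [[249.0, 256.7], [248.7, 254.7]] 6.21
0.25 [[249.2, 258.1], [248.9, 256.2]] 7.6
```

Call:
move_arm(
  plan=[1, 0, 0, -0.2, 0, 1, 0.1, 0, -0.35, 0, 1, 0.1, 0, -0.5, 0, 1, 0.1, 0, -0.5, 0, 1, 0.1, 0, -0.5, 0, 1, 0.1, 0, -0.5, 0],
)

```text
time: 14.3
position: [0.4751, -0.3357, 0.0309]
tool_rot: [2.417, 2.004, 0.001]
wrist_force: [2.0, -0.8, 8.5]
gripper_width: 0.002
grasp_force: 3.6
```

```bash
python3 g.py | head -3; python3 f.py | head -1
python3 - <<'E'
from h import *
t=cams.camera('top');g=t['pixels'].max(2)[145:162,210:235]; print(*[''.join('#' if v<90 else '.' for v in r) for r in g],sep='\n')
E
```

```text
[251.7 251.6 251.5 251.2 250.8 250.7 250.5 250.2 249.9 249.7] [256.5 256.3 256.2 255.8 255.6 255.4 255.1 254.8 254.7 254.4] 4.6949641946721785
0 [[248.0, 250.5], [247.7, 248.1]] 0.0
0.05 [[248.3, 252.2], [247.9, 249.9]] 1.65
[ 1.97 -1.19  8.02] [0.33 0.56 0.56] [ 0.4751 -0.3357  0.0309] 14.55 3.6045821174047887
................##.......
................##...##..
................##....#..
................##....#..
................##.....#.
................##......#
................#........
................#........
........###....##........
.......##########........
........#########........
............#####........
................#........
.........................
.........................
.........................
.........................
```

The treadle reads about 0.148 rad and is steady at 8 N. The lever is still down, so I'm handing in.

```bash
python3 -c "
from h import *
print(ticket.close_job())"
```

```text
the job is handed in; nothing more can be done
None
```

The job is handed in: the presser-foot lever was swung fully down first, and the arm now holds the pedal steadily at about half travel (roughly 0.148 of 0.30 rad by camera, with about 8 N); I saw no contact with the iron, trivet, dish or case, but did not re-measure their positions.

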